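# Line up the embossing dies under the tool rack

## Task

Slide the three flower dies back into a straight row under the tool rail, each touching the rack's base bar, anywhere between the two brackets and in any order, evenly spaced with about 30 mm (two fingers) of free gap between neighbours. They are heavy: keep them flat on the bench, do not lift or tip them. Do not bump the tool rack with the robot, and leave the mallet and the pot alone.

Things in the scene. Friction and masses are not known exactly. Their poses are not given: they have to be found in the camera images.
- rack: Fixed steel tool rack across the bench. Origin: centre of the lower front edge of its base bar, on the bench; x away from the robot, square to the bar; y left along it; z up. Bar 520 mm long, 25 high, 20 thick, front face at x = 0 (dies go against it). At y = +-245 two brackets 30 wide: upright behind the bar, and an arm forward to the rail at x -115 to 26, z 189 to 195 mm.
- rack_rail (a point): Middle of the lower front edge of the rack's wooden tool rail (in rack axes: x -115, y 0, z 195 mm). The rail is 520 long along y, 55 deep (x -115 to -60), 20 thick. Five wooden-handled tools stand in it at x -88, y -180, -90, 0, 90, 180 (rack axes, mm): handles up to z 325, thin shanks down to z 165 mm. Below it is free space.
- die_blossom: Loose dark iron embossing die, 0.6 to 1 kg, slides on the bench. Round base plate, diameter 100 mm, 22 mm high; on it a flower body with five round petals, 92 mm across, up to 40 mm; upright bright stem, diameter 18 mm, from 46 to 78 mm height. Origin: centre of the underside; z up along the stem. The three dies share these sizes; their turn about the stem does not matter.
- die_daisy: Loose dark iron embossing die, 0.6 to 1 kg, slides on the bench. Round base plate, diameter 100 mm, 22 mm high; on it a flower body with nine small petals, 92 mm across, up to 40 mm; upright bright stem, diameter 18 mm, from 46 to 78 mm height. Origin: centre of the underside; z up along the stem. The three dies share these sizes; their turn about the stem does not matter.
- die_pansy: Loose dark iron embossing die, 0.6 to 1 kg, slides on the bench. Round base plate, diameter 100 mm, 22 mm high; on it a flower body with three broad petals, 92 mm across, up to 40 mm; upright bright stem, diameter 18 mm, from 46 to 78 mm height. Origin: centre of the underside; z up along the stem. The three dies share these sizes; their turn about the stem does not matter.
- mallet: Bystander: loose wooden mallet lying on the bench at the left; barrel head 80 long, diameter 56 mm, with its axis along the body's y; handle 220 mm long, diameter about 28 mm, towards the body's -x. Origin: on the bench below the centre of the head.
- pot: Bystander: loose open aluminium pot at the right, rim diameter 84 mm, 95 mm high. Origin: centre of the underside.
There are look-alikes about, which are no part of the job. What is shaped like the die_blossom but green or purple is not meant.

How it is judged:
At the end, for the whole second after the job is handed in: All three dies stand flat and at rest, each plate within 6 mm of the front of the base bar and each centre within 180 mm of the rack's middle (between the brackets); both gaps between neighbouring dies are 18 to 42 mm, in any order (x of die_blossom in the frame of rack between -0.056 and -0.044 m and y of die_blossom in the frame of rack between -0.18 and 0.18 m and angle between each of die_blossom, die_daisy, die_pansy's own z axis and vertical below 0.05 rad and height (world z) of each of die_blossom, die_daisy, die_pansy below 0.005 m and linear speed of each of die_blossom, die_daisy, die_pansy below 0.01 m/s and x of die_daisy in the frame of rack between -0.056 and -0.044 m and y of die_daisy in the frame of rack between -0.18 and 0.18 m and x of die_pansy in the frame of rack between -0.056 and -0.044 m and y of die_pansy in the frame of rack between -0.18 and 0.18 m and ((horizontal distance between die_blossom and die_daisy between 0.118 and 0.142 m and horizontal distance between die_blossom and die_pansy between 0.118 and 0.142 m and horizontal distance between die_daisy and die_pansy above 0.2 m) or (horizontal distance between die_daisy and die_blossom between 0.118 and 0.142 m and horizontal distance between die_daisy and die_pansy between 0.118 and 0.142 m and horizontal distance between die_blossom and die_pansy above 0.2 m) or (horizontal distance between die_pansy and die_blossom between 0.118 and 0.142 m and horizontal distance between die_pansy and die_daisy between 0.118 and 0.142 m and horizontal distance between die_blossom and die_daisy above 0.2 m))); the robot touches nothing.
It fails at once if a die is lifted off the bench by more than 12 mm or tipped by more than 0.2 rad (height (world z) of any of die_blossom, die_daisy, die_pansy above 0.012 m or angle between any of die_blossom, die_daisy, die_pansy's own z axis and vertical above 0.2 rad).
It fails at once if the robot bumps the tool rack (more than 5 N) (contact force between any of the arm, the fingers and rack above 5 N).
It fails at once if the mallet or the pot is shifted by more than 20 mm (distance of any of mallet, pot from where it was at the start of the episode above 0.02 m).
It also fails if it takes over 58 s, if anything falls off the work surface, if the arm or the gripper's body presses on something with over 40 N, if the wrist force passes 120 N, or if a joint passes its speed limit or range.

## Robot

A 6-joint arm with a two-finger parallel gripper is mounted at the origin on the work surface. World frame = base frame: x ahead of the robot, y to its left, z up, the work surface at z = 0. Lengths are in m, angles in rad, forces in N, time in s.
With the tool pointing down it reaches from about 0.35 to 0.8 m from the base axis. Payload 7.3 kg.
Tool frame: the origin (TCP) lies between the finger pads; the fingertips stand 25 mm ahead of it and the grasp point (between the pads) lies 6 mm ahead of it (r.tip_extent is the distance from the TCP to the fingertips, in m); z points along the fingers, y is the line along which they close (so a half turn about z gives the same grasp; the last joint's range is limited). The gripper opens to 85 mm and grips with 20 to 120 N. Pads are 22 mm wide; open, the fingers measure 114 mm over their backs; the gripper's body (76 mm by 85 mm) begins 54 mm behind the grasp point. The pads swing forward as they close: fully open they stand 13 mm farther back than shut.
Start: joints at [-1.306, 0.342, 1.524, -0, 1.275, -0.146], TCP at [0.21, -0.481, 0.256] pointing down, gripper open.
Joint ranges: [-2.53, 2.53], [-0.77, 2.02], [0.04, 2.7], [-1, 4.14], [0.28, 2.66], [-3.11, 3.11]. Speed limits (rad/s): [2.57, 2.57, 3.14, 3.14, 3.14, 3.14].

## Interface

Orientations are given as a unit quaternion [x, y, z, w].
In Python, from workcell import r, command_gripper, optics gives the robot as it stands. The module is installed in compiled form; this text tells all that it offers. Calls block until the motion is done:
- r.reach(position, orientation): joint-space move of the TCP to a pose.
- r.move_straight(position, orientation=None, speed=0.15, max_force=None): straight line of the TCP; orientation=None keeps the orientation; speed is the mean speed in m/s. With max_force (N) it stops when the force on the tool has changed by that much, and returns True; else False.
- r.movej(angles): joint-space move.
- command_gripper(opening, force=None): finger opening in m; force is the grip in N (None keeps the last); returns when the fingers have stopped.
- r.hold(seconds).
- r.solve_ik(position, orientation): joint angles nearest the present ones, or None.
- r.read_state(): the state.
- optics.get_image(name): name is "side" or "top"; returns (picture, depth): 384x512x3 uint8, red, green, blue; 384x512 float32, m along the optical axis (not along the pixel's ray), 0 where there is no reading.
- optics.camera_model(name): a dict with "K" (3x3 intrinsics, pixels), "R" (3x3) and "t" (3): a world point X has camera coordinates R X + t. Camera axes: x right, y down, z forward; pixel columns grow to the right and rows downward; lengths in m; the calibration is good to about 2 mm. A picture is of the moment at which its call begins. camera_model takes no time and is no camera call.
A pose or a line that the arm cannot do raises r.PlanningError and nothing moves.
- r.finish_job(): hands the job in; it is judged then, once.
The state is a dict: "time_s": time; "joint_positions": joint angles; "dq": joint speeds; "tau": joint torques, N m; "eef_pos": TCP position; "eef_rot": TCP orientation; "contact_force": force on the tool from outside, world axes, zero at the start; "torque": the same for the moment, N m; "grip_width": finger opening in m; "grip_force": force on a finger pad.
Only numpy, scipy, OpenCV 4.12 (cv2) and the standard library are available. Lean on these libraries where they do the work, as an engineer would, in place of code of your own. Each camera call takes 0.05 s, during which the arm holds its last target. There are 200 camera calls.

## Working session

There is one attempt and no reset: what is moved stays moved. The work goes in short steps, each a Python script; the robot and the scene stay as the last script left them, time stands still between calls to the robot, and variables do not carry over. Pictures are saved under pics/ and viewed, at most 10 in all, crops included, and the job is handed in when it is done.

```bash
mkdir -p pics
cat > h.py <<'E'
import numpy as np, cv2
from workcell import r, command_gripper, optics
def shot(n,tag):
    p,d=optics.get_image(n); cv2.imwrite(f'pics/{tag}.png',p[:,:,::-1]); np.savez(f'pics/{tag}.npz',p=p,d=d); return p,d
def cloud(n,d):
    m=optics.camera_model(n); K,R,t=map(np.array,(m['K'],m['R'],m['t']))
    v,u=np.indices(d.shape); c=np.stack([(u-K[0,2])/K[0,0]*d,(v-K[1,2])/K[1,1]*d,d],-1)
    return (c-t)@R
E
python3 - <<'E'
from h import *
for n in('top','side'):
    shot(n,n+'0'); m=optics.camera_model(n); print(n,np.round(m['K'],1).tolist(),np.round(m['R'],3).tolist(),np.round(m['t'],3), -np.array(m['R']).T@m['t'])
print(r.read_state()['time_s'],r.read_state()['eef_rot'])
E
```

```text
top [[355.4, 0.0, 259.3], [0.0, 355.4, 204.2], [0.0, 0.0, 1.0]] [[0.023, -1.0, 0.0], [-0.996, -0.023, -0.086], [0.086, 0.002, -0.996]] [-0.002  0.533  1.177] [0.43032258 0.00871423 1.21860112]
side [[471.0, 0.0, 247.8], [0.0, 471.0, 194.9], [0.0, 0.0, 1.0]] [[-0.827, -0.562, 0.021], [-0.389, 0.545, -0.742], [0.406, -0.622, -0.67]] [0.422 0.288 1.273] [-0.05541249  0.87235197  1.05764994]
0.1 [ 9.78976583e-01  2.03971577e-01 -4.68104977e-05 -6.66205798e-04]
```

View pics/top0.png

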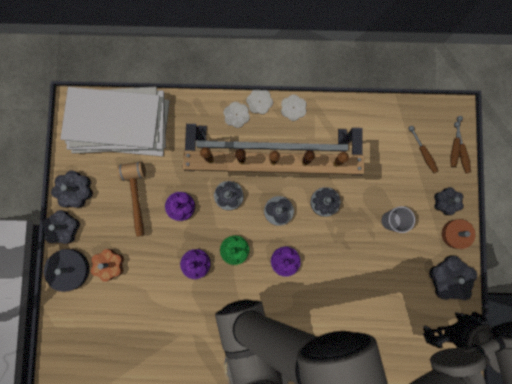

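View pics/side0.png

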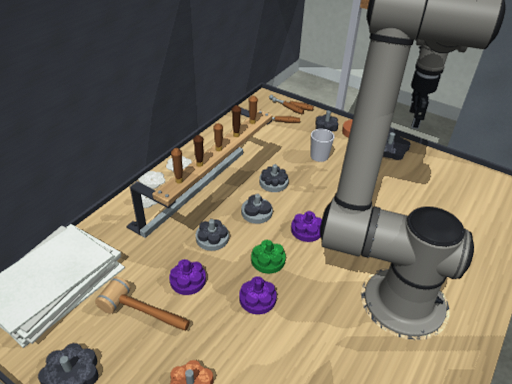

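The overhead view shows the three dark dies at about (229,195), (279,209) and (326,202), with the bar at row ~147, columns 205–345. The purple and green look-alikes are nearer the robot, the mallet is at (130,172) and the pot at (401,220). The side view shows the same layout, with free space under the rail.

```bash
cat >> h.py <<'E'
def dies(tag,n='top',boxes=None):
    z=np.load(f'pics/{tag}.npz'); P=cloud(n,z['d']); return P,z['p']
E
python3 - <<'E'
from h import *
P,p=dies('top0'); v,u=np.indices(p.shape[:2]); ok=P[...,2]>-.05
for c in [(229,195),(279,209),(326,202),(235,250),(196,264),(286,261),(181,206)]:
    m=(np.hypot(u-c[0],v-c[1])<19); Z=P[...,2]
    s=P[m&(Z>.058)&(Z<.1)]; b=P[m&(Z>.012)]
    (x,y),rad=cv2.minEnclosingCircle(b[:,:2].astype(np.float32))
    print(c,len(s),s.mean(0).round(4),s[:,2].max().round(3),'plate',round(x,4),round(y,4),round(rad,4))
Z=P[...,2]
# bar: z 15..35 in region
m=(u>206)&(u<348)&(v>135)&(v<160)
gray=(p.max(-1).astype(int)-p.min(-1)<25)
b=m&gray&(Z>.017)&(Z<.035); print('bar',b.sum(),P[b].mean(0))
q=P[b]; f=[ (c,P[:,c][b[:,c]][:,:2]) for c in range(210,346,12) if b[:,c].sum()]
for c,a in f: print(c,a[:,0].min().round(4),a[:,0].max().round(4),a[:,1].mean().round(4))
m=(u>175)&(u<372)&(v>145)&(v<180)&(Z>.2)&(Z<.225)
(cx,cy),(w,h),a=cv2.minAreaRect(P[m][:,:2].astype(np.float32)); print('rail',cx,cy,w,h,a,P[m][:,2].mean())
# side bar
P,p=dies('side0',n='side'); Z=P[...,2]; v,u=np.indices(Z.shape)
for c in [(212,233),(257,208),(274,178)]:
    m=(np.hypot(u-c[0],v-c[1])<24); s=P[m&(Z>.058)&(Z<.1)]; print('side',c,len(s),s.mean(0).round(4))
big=cv2.resize(p[130:260,130:300],None,fx=4.5,fy=4.5,interpolation=2); cv2.imwrite('pics/sc.png',big[:,:,::-1])
E
```

```text
(229, 195) 27 [0.5605 0.1154 0.0769] 0.083 plate 0.5109 0.0822 0.1092
(279, 209) 26 [ 0.5122 -0.0543  0.0767] 0.082 plate 0.4923 -0.0359 0.0765
(326, 202) 30 [ 0.5466 -0.2116  0.0753] 0.081 plate 0.4989 -0.1252 0.1505
(235, 250) 27 [0.378  0.0901 0.0771] 0.084 plate 0.3896 0.0702 0.0739
(196, 264) 29 [0.3287 0.2194 0.0767] 0.082 plate 0.3689 0.1372 0.1426
(286, 261) 27 [ 0.3445 -0.0798  0.0772] 0.081 plate 0.3699 -0.054 0.0872
(181, 206) 29 [0.5199 0.2787 0.0758] 0.082 plate 0.5205 0.2805 0.0502
bar 891 [ 0.73484195 -0.04746028  0.02560057]
210 0.7258 0.746 0.1841
222 0.7261 0.7428 0.1429
234 0.7267 0.7449 0.1019
246 0.7256 0.7452 0.0609
258 0.7264 0.7428 0.0198
270 0.7265 0.743 -0.0212
282 0.7264 0.7451 -0.0622
294 0.726 0.7412 -0.1031
306 0.7253 0.7431 -0.1442
318 0.7268 0.743 -0.185
330 0.7257 0.7439 -0.2263
342 0.7256 0.7461 -0.2674
rail 0.6444292664527893 -0.025460481643676758 0.5174673795700073 0.06902751326560974 89.70602416992188 0.21580536727867208
side (212, 233) 47 [0.5608 0.1199 0.0725]
side (257, 208) 46 [ 0.5133 -0.0508  0.0719]
side (274, 178) 47 [ 0.5403 -0.1787  0.0736]
```

Run:
```python
from h import *
for n,cs in (('top',[(229,188),(279,209),(326,202)]),('side',[(212,226),(257,200),(274,172)])):
    P,p=dies(n+'0',n); Z=P[...,2]; X=P[...,0];Y=P[...,1]
    for c in [(.5605,.1175),(.5125,-.0525),(.545,-.21)]:
        m=(np.hypot(X-c[0],Y-c[1])<.03)&(Z>.068)&(Z<.084); s=P[m]
        m2=(np.hypot(X-c[0],Y-c[1])<.07)&(Z>.012)&(Z<.03); (x,y),rad=cv2.minEnclosingCircle(P[m2][:,:2].astype(np.float32))
        print(n,len(s),s.mean(0).round(4),(s[:,:2].min(0)+s[:,:2].max(0))/2, 'plate',round(x,4),round(y,4),round(rad,4))
    m=(X>.70)&(X<.77)&(abs(Y+.03)<.2)&(abs(Z-.025)<.004); print('bartop',m.sum(),np.percentile(X[m],[2,5,50,95,98]).round(4),Z[m].mean())
    m=(X>.70)&(X<.77)&(abs(Y+.03)<.2)&(Z>.008)&(Z<.018); print('barface',m.sum(),np.percentile(X[m],[5,25,50,75]).round(4))
# IK scan
from scipy.spatial.transform import Rotation as Ro
def q(tilt,yaw=0): # tool z = forward/down; tool y horizontal
    a=np.radians(tilt); z=np.array([np.sin(a),0,-np.cos(a)]); y=np.array([0,1.,0]); M=np.c_[np.cross(y,z),y,z]
    return Ro.from_euler('z',yaw,degrees=True)*Ro.from_matrix(M)
for t in (50,60,65,70):
  for flip in(0,180):
    for pos in [(.56,.117),(.5125,-.0525),(.545,-.21),(.675,.085),(.675,-.045),(.675,-.175),(.45,-.0525)]:
        R=q(t)*Ro.from_euler('z',flip,degrees=True); g=np.array([*pos,.066])-.006*R.as_matrix()[:,2]
        j=r.solve_ik(g,R.as_quat()); print(t,flip,pos,None if j is None else np.round(j,2))
```

```text
top 26 [0.5605 0.1157 0.0775] [0.56084402 0.11561211] plate 0.5608 0.1164 0.05
top 24 [ 0.5126 -0.0548  0.0778] [ 0.51256213 -0.05493828] plate 0.5132 -0.0548 0.0499
top 26 [ 0.5471 -0.2123  0.0773] [ 0.54718403 -0.21277937] plate 0.5472 -0.213 0.0504
bartop 617 [0.7255 0.726  0.7349 0.7444 0.7451] 0.025537478542013582
barface 86 [0.7249 0.7255 0.7259 0.7262]
side 31 [0.5612 0.12   0.0765] [0.56153486 0.11985257] plate 0.5612 0.1184 0.0515
side 31 [ 0.5132 -0.0518  0.0763] [ 0.51324159 -0.05117492] plate 0.5134 -0.0521 0.0524
side 24 [ 0.5472 -0.2079  0.0774] [ 0.54676038 -0.20988315] plate 0.5471 -0.2071 0.0509
bartop 446 [0.7262 0.7266 0.7349 0.7466 0.7481] 0.0258287589835152
barface 187 [0.7244 0.7273 0.7283 0.7296]
50 0 (0.56, 0.117) [0.12 0.62 2.26 3.3  0.62 1.52]
50 0 (0.5125, -0.0525) [-0.45  0.61  2.43  2.65  0.78  1.63]
50 0 (0.545, -0.21) [-0.78  0.63  2.19  2.1   0.68  1.93]
50 0 (0.675, 0.085) [0.02 0.69 1.99 3.18 0.4  1.55]
50 0 (0.675, -0.045) [-0.27  0.68  2.    2.65  0.44  1.85]
50 0 (0.675, -0.175) [-0.53  0.71  1.92  2.15  0.48  2.14]
50 0 (0.45, -0.0525) [-0.57  0.
[... 2092 characters left out ...]
0.5125, -0.0525) [-0.54  1.01  2.56  2.64  1.59  1.36]
70 0 (0.545, -0.21) [-0.89  0.88  2.29  2.26  1.24  1.54]
70 0 (0.675, 0.085) [0.02 0.87 2.12 3.16 1.07 1.57]
70 0 (0.675, -0.045) [-0.3   0.87  2.13  2.82  1.09  1.62]
70 0 (0.675, -0.175) [-0.59  0.88  2.04  2.49  1.04  1.72]
70 0 (0.45, -0.0525) None
70 180 (0.56, 0.117) [ 0.14  0.91  2.38  3.28  1.37 -1.55]
70 180 (0.5125, -0.0525) [-0.54  1.01  2.56  2.64  1.59 -1.78]
70 180 (0.545, -0.21) [-0.89  0.88  2.29  2.26  1.24 -1.6 ]
70 180 (0.675, 0.085) [ 0.02  0.87  2.12  3.16  1.07 -1.57]
70 180 (0.675, -0.045) [-0.3   0.87  2.13  2.82  1.09 -1.52]
70 180 (0.675, -0.175) [-0.59  0.88  2.04  2.49  1.04 -1.43]
70 180 (0.45, -0.0525) None
```

View pics/sc.png

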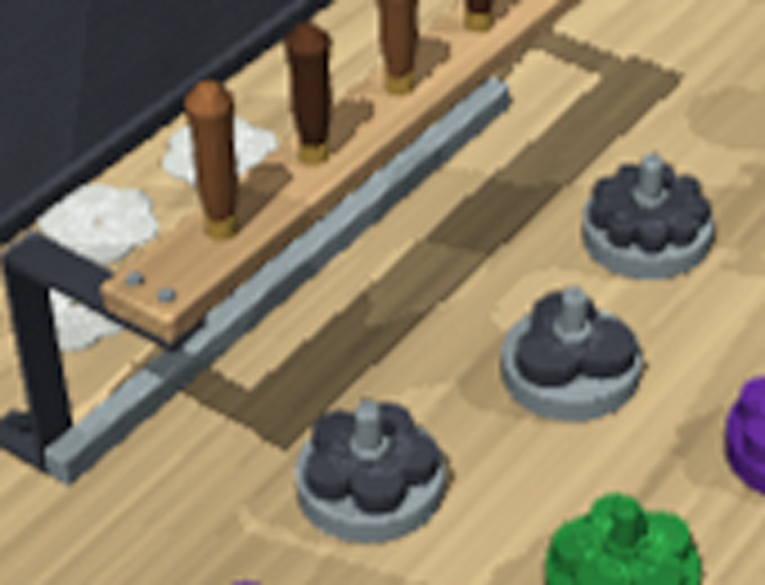

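The crop shows blossom (five petals) at the left, pansy (three) in the middle and daisy (nine) at the right. The bar front is at x≈0.726. I'll grip each stem low from the front with the tool tilted 58°, then slide the die to the bar, starting with daisy.

```bash
cat >> h.py <<'E'
from scipy.spatial.transform import Rotation as Ro
a=np.radians(58); zt=np.array([np.sin(a),0,-np.cos(a)]); yt=np.array([0,1.,0])
Q=Ro.from_matrix(np.c_[np.cross(yt,zt),yt,zt]).as_quat(); GZ=.068
def tcp(x,y,z): return np.array([x,y,z])-.006*zt   # grasp point -> TCP
def st(msg=''):
    s=r.read_state(); print(msg,round(s['time_s'],2),'g',np.round(np.array(s['eef_pos'])+.006*zt,4),'F',np.round(s['contact_force'],1),'w',round(s['grip_width'],4))
def seat(p,ty):
    command_gripper(.05,25)
    r.move_straight(tcp(p[0],p[1],GZ),Q,.12,max_force=15); st('at')
    command_gripper(0,25); st('grip')
    r.move_straight(tcp(.664,ty,GZ),Q,.08); st('near')
    print(r.move_straight(tcp(.678,ty,GZ),Q,.02,max_force=9)); st('end')
def leave(y):
    command_gripper(.05); st('open')
    r.move_straight(tcp(.55,y,GZ+.004),Q,.15)
    r.move_straight(tcp(.50,y,.16),Q,.2); st('left')
E
python3 - <<'E'
from h import *
r.reach(tcp(.47,-.22,.25),Q); st()
r.move_straight(tcp(.547,-.2105,.12),Q,.2); st()
seat((.547,-.2105),-.175)
shot('side','s1')
E
```

```text
2.33 g [ 0.4701 -0.2203  0.2501] F [-0.2 -0.   0.3] w 0.0854
 3.23 g [ 0.5469 -0.2107  0.1205] F [ 0.2  0.  -0.6] w 0.0854
at 4.26 g [ 0.547  -0.2105  0.0681] F [ 0.3 -0.5  0.4] w 0.0502
grip 4.64 g [ 0.5474 -0.211   0.0689] F [-1.6 -1.   2.6] w 0.0171
near 6.32 g [ 0.6641 -0.1753  0.069 ] F [-4.  -1.5  6.4] w 0.0171
True
end 6.92 g [ 0.6754 -0.175   0.069 ] F [-4.   0.3  3.5] w 0.0167
```

View pics/s1.png

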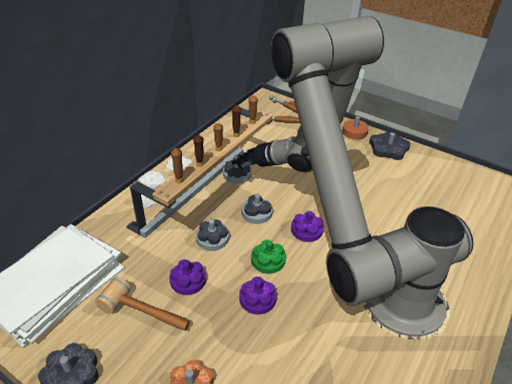

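Daisy is at the bar at about (237,170), touched at x=0.675, and the arm is clear of the rail. Next are pansy and blossom.

Run:
```python
from h import *
leave(-.175)
r.move_straight(tcp(.505,-.053,.13),Q,.2)
seat((.513,-.053),-.045); leave(-.045)
r.move_straight(tcp(.55,.1178,.13),Q,.2)
seat((.561,.1178),.085); leave(.085)
r.move_straight(tcp(.45,.0,.3),Q,.2)
p,d=shot('top','t2'); shot('side','s2')
for n in('top','side'):
    P,p=dies(n[0]+'2',n); Z=P[...,2]; X=P[...,0];Y=P[...,1]
    for c in [(.675,.085),(.675,-.045),(.675,-.175)]:
        m=(np.hypot(X-c[0],Y-c[1])<.03)&(Z>.066)&(Z<.084); s=P[m]
        m2=(np.hypot(X-c[0],Y-c[1])<.06)&(Z>.014)&(Z<.03)&(X<.72)
        print(n,len(s),s.mean(0).round(4) if len(s) else '',m2.sum(),'xmin',X[m2].min().round(4),'y',Y[m2].min().round(4),Y[m2].max().round(4))
st()
```

```text
open 7.38 g [ 0.6757 -0.1751  0.0685] F [ 0.  -0.4 -0.7] w 0.0501
left 9.03 g [ 0.5005 -0.1752  0.1602] F [-0.5 -0.8  0. ] w 0.0499
at 10.7 g [ 0.513  -0.0532  0.0682] F [-0.3 -0.2  0.8] w 0.0497
grip 11.08 g [ 0.5133 -0.0533  0.0689] F [-2.3 -2.2  3.8] w 0.0169
near 13.12 g [ 0.6636 -0.0447  0.0688] F [-6.7  0.2  7.9] w 0.0167
True
end 13.77 g [ 0.676  -0.0446  0.0689] F [-4.5  0.2  3.3] w 0.0172
open 14.18 g [ 0.6764 -0.0448  0.0685] F [ 0.3  1.2 -0.1] w 0.0499
left 15.83 g [ 0.5007 -0.0453  0.1605] F [1.2 0.2 0.6] w 0.0498
at 17.74 g [0.561  0.1176 0.0682] F [ 0.5  0.1 -0.2] w 0.0499
grip 18.12 g [0.5612 0.1177 0.069 ] F [-2.6 -3.   4.4] w 0.0168
near 19.62 g [0.664  0.0856 0.0689] F [-4.5  2.   6.6] w 0.0168
True
end 20.26 g [0.6761 0.0854 0.069 ] F [-4.8  0.4  3.5] w 0.0165
open 20.68 g [0.6763 0.0853 0.0684] F [-0.8 -0.2  0.5] w 0.0501
left 22.32 g [0.5008 0.085  0.1605] F [-0.2  0.5  0.2] w 0.0501
top 0  85 xmin 0.6274 y 0.0483 0.1169
top 0  69 xmin 0.6263 y -0.081 -0.0097
top 0  58 xmin 0.6259 y -0.2105 -0.1398
side 35 [0.6756 0.0886 0.0755] 206 xmin 0.6284 y 0.0329 0.1354
side 30 [ 0.6761 -0.0428  0.0762] 191 xmin 0.6266 y -0.0951 0.0073
side 30 [ 0.6761 -0.172   0.0744] 152 xmin 0.6268 y -0.2186 -0.1228
 24.74 g [4.499e-01 1.000e-04 2.998e-01] F [ 0.9 -0.4  0.3] w 0.05
```

View pics/s2.png

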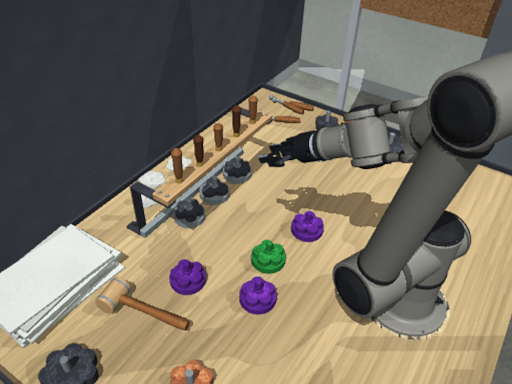

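The three dies stand in a row against the bar at about (189,210), (214,188) and (237,170). Their centres are about 130 mm apart at x≈0.676, and the arm is clear of everything.

```bash
python3 -c "
from h import *
print(r.finish_job())"
```

```text
the job is handed in; nothing more can be done
None
```

The three dies are back in a row against the base bar, about 30 mm apart by the last camera check, and the job is handed in; it gave no verdict back.

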